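# Find the flush catch and pop the tip drawer of a soldering station

### The job

The spare-tip drawer of the beige soldering station is held shut by a concealed push catch: a beige pad set just below the surface, somewhere along the middle of the shallow flat panel on top of the station. Feel lightly across the panel with the fingertips until you find the pad, press it all the way in so that the drawer springs out at the front, then let the pad come back up and take the hand away. Use the fingertips only: do not grasp, lift or shift anything on the bench, and leave the temperature knob as it is set.

Things in the scene. Friction and masses are not known exactly. Their poses are not given: they have to be found in the camera images.
- station: beige plastic soldering station, fixed, 200 deep (x) x 290 wide (y) x 115 mm high. Origin: centre of its underside, on the bench; own x to its back, y to its left as the operator sees it, z up. Its front (-x side) faces the robot. Flat top from x = -50 to +100 mm; ahead of it a dark fascia with display, iron socket and knob slopes down to the front
- panel_mid (a point): middle of the rigid flat panel on the station's top, on its surface, 112 mm above the bench; axes as the station's. The panel is 100 (x) x 170 (y) mm with a 3 mm high rim round it. The centre of the catch pad lies on the panel's long middle line (x = 0 here), anywhere from y = -39 to +39 mm: find it by touch or by eye
- release (a joint): travel of the catch pad straight down, m: 0 up, 0.006 fully in. Pad: beige, 41 (x) x 45 (y) mm, in an opening of 44 x 48 mm with sides along the station's, its top 2.5 mm below the panel surface when up. Sprung: begins to yield at about 2 N, fully in at about 6.5 N; lets the drawer go at about 0.0035
- tip_drawer (a joint): travel of the spare-tip drawer, m: 0 shut and caught, 0.05 fully out. Low in the station's front, 190 mm wide, 30 mm high, no handle. Once the catch lets go its spring (about 3 N) drives it out to the front within about a second; fully out its face stands 54 mm ahead of the station's front
- knob_mark (a point): white pointer tip near the rim of the black temperature knob (42 mm wide, 19 mm high) on the right side of the sloping fascia; turns easily; set differently each time; leave alone
- tin: round stainless tin with twist cap, 69 mm across, 49 mm high, loose, right of the station; origin: centre of its underside; leave alone
- pump: yellow desoldering pump, about 195 mm long along its x axis, 22 mm thick, lying loose left of the station; origin: under the middle of its barrel; leave alone
- sleeve: black ribbed silicone iron sleeve, 70 mm long along its x axis, 27 mm thick, lying loose close behind the station; origin: under its middle; leave alone
- board_a: small green circuit board, 70 (x) x 50 (y) mm, up to 14 mm high, loose, out to the left or right of the station; origin: under its middle; leave alone
- board_b: small blue circuit board, 70 (x) x 50 (y) mm, up to 15 mm high, loose, out to the left or right of the station; origin: under its middle; leave alone
- flux_bottle: small amber flux bottle with red cap, 34 mm across, 75 mm high, standing loose at the right of the station; origin: centre of its underside; leave alone
- driver: red-handled screwdriver, about 170 mm long along its x axis, lying loose close behind the station; origin: under its middle; leave alone

How it is judged (in metres and radians):
On the way:
1. the catch pad is pressed in, at least 4.5 mm of its 6 mm (value of joint release above 0.0045 m), for 0.05 s.
At the end, for the whole second after the job is handed in: The spare-tip drawer stands at least 45 mm out and at rest, and the catch pad is back up (within 1 mm) (value of joint tip_drawer above 0.045 m and velocity of joint tip_drawer below 0.01 m/s and value of joint release below 0.001 m); the robot touches nothing.
It fails at once if the fingers strike or push with more than 80 N (contact force between the fingers and anything else above 80 N).
It fails at once if a loose thing on the bench is shifted or lifted by more than 10 mm (distance of any of tin, pump, sleeve, board_a, board_b, flux_bottle, driver from where it was at the start of the episode above 0.01 m).
It fails at once if the temperature knob is turned (its pointer moves more than 3 mm) (distance of knob_mark from where it was at the start of the episode above 0.003 m).
It also fails if it takes over 48 s, if anything falls off the work surface, if the arm or the gripper's body presses on something with over 40 N, if the wrist force passes 120 N, or if a joint passes its speed limit or range.

### The arm

A 6-joint arm with a two-finger parallel gripper is mounted at the origin on the work surface. World frame = base frame: x ahead of the robot, y to its left, z up, the work surface at z = 0. Lengths are in m, angles in degrees, forces in N, time in s.
With the tool pointing down it reaches from about 0.3 to 0.75 m from the base axis. Payload 8.5 kg.
Tool frame: the origin (TCP) lies on the centre line of the jaws, within the pads' length; the fingertips stand 19 mm ahead of it and the grasp point (between the pads) is the TCP (env.tcp_to_tips is the z of the fingertips in the tool frame, in m); z points along the fingers, y is the line along which they close (so a half turn about z gives the same grasp; the last joint's range is limited). The gripper opens to 85 mm and grips with 20 to 120 N. Pads are 22 mm wide; open, the fingers measure 114 mm over their backs; the gripper's body (76 mm by 85 mm) begins 54 mm behind the grasp point. The pads swing forward as they close: fully open they stand 13 mm farther back than shut.
Start: joints at [59.742, 21.807, 74.336, -0, 83.858, -12.336], TCP at [0.169, 0.523, 0.25] pointing down, gripper open.
Joint ranges: [-178.18, 178.18], [-50.72, 133.34], [12.68, 142.11], [-81.47, 261.47], [9.98, 163.14], [-165.26, 165.26]. Speed limits (degrees/s): [136.94, 136.94, 180, 180, 180, 180].

### API

Orientations are given as a 3x3 rotation matrix whose columns are the frame's x, y, z axes.
In Python, from rig import env gives the robot as it stands.
- The arm moves only by the tool servo_tool, never from a script. Its argument "steps" is a list of rows, each an object of numbers: "tx", "ty", "tz": the shift along the world's x, y, z in cm; "yaw": the turn about the world's z in degrees; "claw": the finger opening in cm, from 0 to 8.54. In form: [{"tx": .., "ty": .., "tz": .., "yaw": .., "claw": ..}, ...]. A call has 1 to 20 rows; each row shifts and turns the commanded pose from where the row before left it; what a row does not reach is not made up. A row lasts 1/10 s, in which the tool goes at most 50 mm and 8.59 degrees, less where a joint would pass 70% of its speed; a pose out of reach is approached as far as the arm can. A call with a gripper value outside its range is refused whole. The fingers move at their own pace and stop on an object; "newtons" is the grip in N (left out, the last holds). Time passes only in rows, so rows that do not move let the fingers close. It gives the time, the measured TCP pose, the force, the opening and the grip force at its end, in the units of the state.
- env.observe(): the state, without advancing time (a new reading comes with each control period).
- env.get_image(name): name is "scene" or "top"; returns (picture, depth): 384x512x3 uint8, red, green, blue; 384x512 float32, m along the optical axis (not along the pixel's ray), 0 where there is no reading.
- env.camera_model(name): a dict with "fovy" (degrees; the focal length in pixels is half the picture's height over the tangent of half this angle, whatever the lens; pixels are square), "cx", "cy" (the principal point, pixels), "T" (4x4, takes a point from camera to world coordinates). Camera axes: x right, y down, z forward; pixel columns grow to the right and rows downward; lengths in m; the calibration is good to about 2 mm. A picture is of the moment at which its call begins. camera_model takes no time and is no camera call.
- env.close_job(): hands the job in; it is judged then, once.
The state is a dict: "time_s": time; "q": joint angles; "qvel": joint speeds; "joint_efforts": joint torques, N m; "position": TCP position; "tool_rot": TCP orientation; "ft_force": force on the tool from outside, world axes, zero at the start; "wrist_torque": the same for the moment, N m; "grip_width": finger opening in m; "gripper_force": force on a finger pad.
Only numpy, scipy, OpenCV 4.12 (cv2) and the standard library are available. Lean on these libraries where they do the work, as an engineer would, in place of code of your own. Each camera call takes 0.05 s, during which the arm holds its last target. There are 200 camera calls.

## Working session

There is one attempt and no reset: what is moved stays moved. The work goes in short steps, Python scripts to look and compute and a tool call to move; the robot and the scene stay as the last step left them, time stands still between calls to the robot, and variables do not carry over. Pictures are saved under pics/ and viewed, at most 10 in all, crops included, and the job is handed in when it is done.

Besides the shell and the picture viewer there is one more tool, called after "Emit:" by a JSON object that holds its "name" and its "arguments", one argument or row to a line. servo_tool: Moves the arm, as the interface text tells. Its arguments: {"type":"object","properties":{"steps":{"type":"array"},"newtons":{"type":"number"}},"required":["steps"]}

```bash
mkdir -p pics
python3 - <<'E'
from rig import env
import cv2,numpy as np
for n in("scene","top"):
    p,d=env.get_image(n); np.savez(f"{n}0.npz",p=p,d=d); cv2.imwrite(f"pics/{n}0.png",p[:,:,::-1])
    m=env.camera_model(n); print(n,m)
o=env.observe(); print(o["time_s"],o["tool_rot"],o["ft_force"],o["grip_width"],env.tcp_to_tips)
E
```

```text
scene {'fovy': 45.20110611303952, 'cx': 257.41366233883207, 'cy': 191.20887255556795, 'T': array([[ 0.32319842,  0.69993065, -0.63689863,  1.40664467],
       [ 0.94622741, -0.22905106,  0.22844977, -0.26414319],
       [ 0.01401668, -0.67648555, -0.73632251,  1.02257753],
       [ 0.        ,  0.        ,  0.        ,  1.        ]])}
top {'fovy': 45.269996903413876, 'cx': 257.7655633428859, 'cy': 192.4386890831525, 'T': array([[-0.02270533, -0.98367812,  0.17849882,  0.39400083],
       [-0.99941052,  0.02693183,  0.02129041,  0.0260096 ],
       [-0.02575021, -0.17791019, -0.98370976,  1.19414018],
       [ 0.        ,  0.        ,  0.        ,  1.        ]])}
0.1 [[-9.51475834e-01  3.07722721e-01 -6.81469804e-04]
 [ 3.07723324e-01  9.51475229e-01 -1.11563620e-03]
 [ 3.05095029e-04 -1.27120504e-03 -9.99999145e-01]] [ 0.75324212  0.28313532 -0.54780585] 0.08509598620825785 0.019
```

View pics/scene0.png

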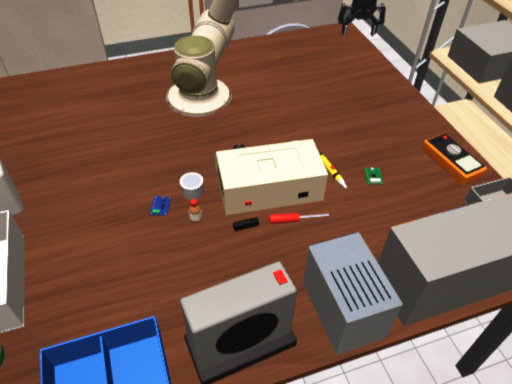

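View pics/top0.png

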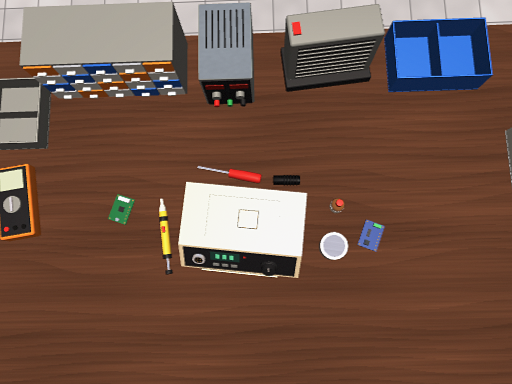

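The top view shows the station's flat top around px (245,215). The pad outline is a small square near (248,219), and the scene view shows it near (266,161). I'll measure both.

```bash
cat > h.py <<'E'
import numpy as np
from rig import env
def ray(n,u,v,z):
    m=env.camera_model(n);f=192/np.tan(np.radians(m["fovy"]/2));T=m["T"]
    d=T[:3,:3]@np.array([(u-m["cx"])/f,(v-m["cy"])/f,1]);o=T[:3,3]
    return o+d*(z-o[2])/d[2]
E
python3 - <<'E'
from h import *
import cv2
a=np.load("top0.npz");s=np.load("scene0.npz")
c=cv2.resize(a["p"][180:285,170:315],None,fx=5,fy=5,interpolation=cv2.INTER_CUBIC).astype(float)
c=np.where(c>190,(c-190)*3.9,c*.5).clip(0,255).astype(np.uint8)
cv2.imwrite("pics/t1.png",c[:,:,::-1])
c=cv2.resize(s["p"][135:215,205:335],None,fx=6,fy=6,interpolation=cv2.INTER_CUBIC)
cv2.imwrite("pics/s1.png",c[:,:,::-1])
print([a["d"][219,248],a["d"][219,225],a["d"][192,248]], ray("top",248,219,.112))
E
```

```text
[np.float32(1.0929942), np.float32(1.0909929), np.float32(1.0997138)] [0.52715398 0.07398225 0.112     ]
```

View pics/t1.png

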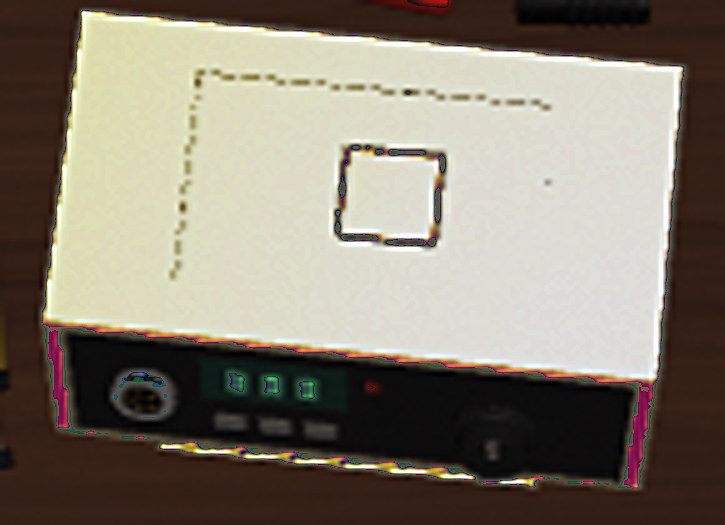

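View pics/s1.png

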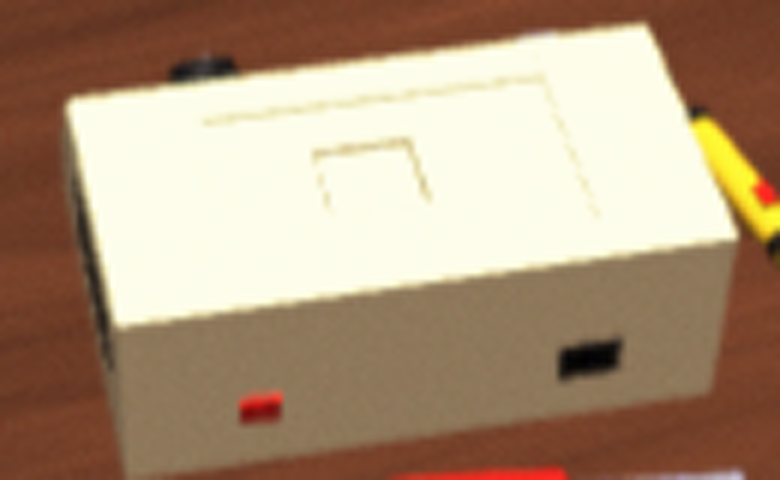

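Run:
```python
from h import *
px=lambda q:(170+(q[0]+.5)/5-.5,180+(q[1]+.5)/5-.5)
C=np.array([ray("top",*px(q),.115) for q in((83,12),(683,67),(655,380),(45,322))]);print(C.round(4))
for i,j in((0,1),(3,2)):
    d=C[i]-C[j];print(np.degrees(np.arctan2(-d[0],d[1])),np.linalg.norm(d))
y=np.radians(np.mean([np.degrees(np.arctan2(-(C[i]-C[j])[0],(C[i]-C[j])[1])) for i,j in((0,1),(3,2))]))
R=np.array([[np.cos(y),-np.sin(y)],[np.sin(y),np.cos(y)]])
mid=C.mean(0)[:2]; pm=mid
p=ray("top",*px((391,195)),.112); print("top cam pad",p, "rel", R.T@(p[:2]-pm))
s=ray("scene",205+371.5/6-.5,135+175.5/6-.5,.112);print("scene pad",s)
```

```text
[[ 0.62    0.2207  0.115 ]
 [ 0.5853 -0.0656  0.115 ]
 [ 0.4383 -0.0466  0.115 ]
 [ 0.472   0.2378  0.115 ]]
-6.906883756563097 0.2884288995723752
-6.769355712171715 0.28642392546984874
top cam pad [0.52811793 0.0744377  0.112     ] rel [ 0.00066487 -0.01213814]
scene pad [0.52684394 0.07685172 0.112     ]
```

Emit:
{"name": "servo_tool", "arguments": {
  "steps": [
    {"tx":1.0,"ty":-1.2,"claw":0},
    {"tx":2.0,"ty":-2.5,"yaw":1,"claw":0},
    {"tx":2.0,"ty":-2.5,"yaw":1,"claw":0},
    {"tx":2.0,"ty":-2.5,"yaw":1,"claw":0},
    {"tx":2.0,"ty":-2.5,"yaw":1,"claw":0},
    {"tx":2.0,"ty":-2.5,"yaw":1,"claw":0},
    {"tx":2.0,"ty":-2.5,"yaw":1,"claw":0},
    {"tx":2.0,"ty":-2.5,"yaw":1,"claw":0},
    {"tx":2.0,"ty":-2.5,"yaw":1,"claw":0},
    {"tx":2.0,"ty":-2.5,"yaw":1,"claw":0},
    {"tx":2.0,"ty":-2.5,"yaw":1,"claw":0},
    {"tx":2.0,"ty":-2.5,"yaw":1,"claw":0},
    {"tx":2.0,"ty":-2.5,"claw":0},
    {"tx":2.0,"ty":-2.5,"claw":0},
    {"tx":2.0,"ty":-2.5,"claw":0},
    {"tx":2.0,"ty":-2.5,"claw":0},
    {"tx":2.0,"ty":-2.5,"claw":0},
    {"tx":2.0,"ty":-2.5,"claw":0},
    {"tx":0.9,"ty":-1.1,"claw":0},
    {"claw":0}
  ]
}}

```text
invalid input at $.steps[0]: expected keys tx, ty, tz, yaw, claw
```

Emit:
{"name": "servo_tool", "arguments": {
  "steps": [
    {"tx":1.0,"ty":-1.2,"tz":0,"yaw":0,"claw":0},
    {"tx":2.0,"ty":-2.5,"tz":0,"yaw":1,"claw":0},
    {"tx":2.0,"ty":-2.5,"tz":0,"yaw":1,"claw":0},
    {"tx":2.0,"ty":-2.5,"tz":0,"yaw":1,"claw":0},
    {"tx":2.0,"ty":-2.5,"tz":0,"yaw":1,"claw":0},
    {"tx":2.0,"ty":-2.5,"tz":0,"yaw":1,"claw":0},
    {"tx":2.0,"ty":-2.5,"tz":0,"yaw":1,"claw":0},
    {"tx":2.0,"ty":-2.5,"tz":0,"yaw":1,"claw":0},
    {"tx":2.0,"ty":-2.5,"tz":0,"yaw":1,"claw":0},
    {"tx":2.0,"ty":-2.5,"tz":0,"yaw":1,"claw":0},
    {"tx":2.0,"ty":-2.5,"tz":0,"yaw":1,"claw":0},
    {"tx":2.0,"ty":-2.5,"tz":0,"yaw":1,"claw":0},
    {"tx":2.0,"ty":-2.5,"tz":0,"yaw":0,"claw":0},
    {"tx":2.0,"ty":-2.5,"tz":0,"yaw":0,"claw":0},
    {"tx":2.0,"ty":-2.5,"tz":0,"yaw":0,"claw":0},
    {"tx":2.0,"ty":-2.5,"tz":0,"yaw":0,"claw":0},
    {"tx":2.0,"ty":-2.5,"tz":0,"yaw":0,"claw":0},
    {"tx":2.0,"ty":-2.5,"tz":0,"yaw":0,"claw":0},
    {"tx":0.9,"ty":-1.1,"tz":0,"yaw":0,"claw":0},
    {"tx":0,"ty":0,"tz":0,"yaw":0,"claw":0}
  ]
}}

```text
time_s: 2.1
position: [0.5286, 0.0738, 0.2499]
tool_rot: [[-0.992, 0.123, -0.001], [0.123, 0.992, -0.0], [0.001, -0.0, -1.0]]
ft_force: [-0.2, 0.8, 0.5]
grip_width: -0.0001
gripper_force: 0.0
```

Emit:
{"name": "servo_tool", "arguments": {
  "steps": [
    {"tx":-0.1,"ty":0.1,"tz":-1.5,"yaw":0,"claw":0},
    {"tx":0,"ty":0,"tz":-2,"yaw":0,"claw":0},
    {"tx":0,"ty":0,"tz":-2,"yaw":0,"claw":0},
    {"tx":0,"ty":0,"tz":-2,"yaw":0,"claw":0},
    {"tx":0,"ty":0,"tz":-1.5,"yaw":0,"claw":0},
    {"tx":0,"ty":0,"tz":-1,"yaw":0,"claw":0},
    {"tx":0,"ty":0,"tz":-0.5,"yaw":0,"claw":0},
    {"tx":0,"ty":0,"tz":0,"yaw":0,"claw":0},
    {"tx":0,"ty":0,"tz":0,"yaw":0,"claw":0}
  ]
}}

```text
time_s: 3.0
position: [0.5274, 0.0765, 0.146]
tool_rot: [[-0.993, 0.12, 0.001], [0.12, 0.993, -0.0], [-0.001, 0.0, -1.0]]
ft_force: [-0.2, -0.4, 0.4]
grip_width: -0.0001
gripper_force: 0.0
```

Run:
```python
from h import *
import cv2
A,B=[env.get_image(n)[0] for n in("scene","top")]
A=cv2.resize(A[115:215,195:335],(560,400),interpolation=cv2.INTER_CUBIC);B=cv2.resize(B[170:290,170:320],(0,0),fx=1.6,fy=3.333) if 0 else B[175:275,220:275]
B=cv2.resize(B,(220,400),interpolation=cv2.INTER_CUBIC)
cv2.imwrite("pics/c2.png",np.hstack([A,B])[:,:,::-1])
```

```text
(no output)
```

View pics/c2.png

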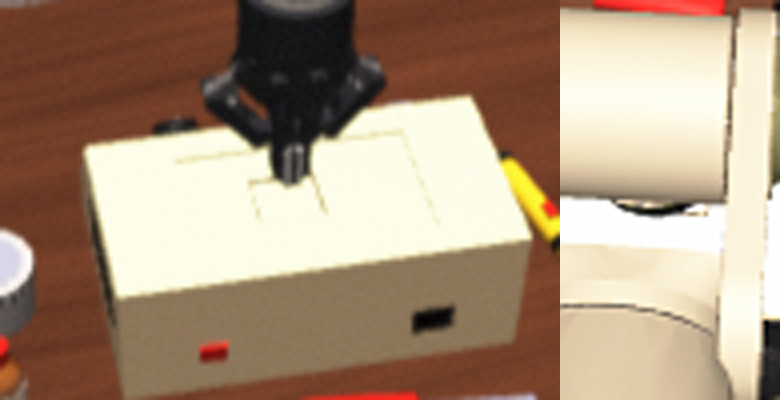

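The scene view (left) shows the closed fingertips at about (291,180), hovering over the pad's middle. The top view is hidden by the arm. I'll lower gently.

Emit:
{"name": "servo_tool", "arguments": {
  "steps": [
    {"tx":0,"ty":-0.1,"tz":-0.3,"yaw":0,"claw":0},
    {"tx":0,"ty":0,"tz":-0.3,"yaw":0,"claw":0},
    {"tx":0,"ty":0,"tz":-0.3,"yaw":0,"claw":0},
    {"tx":0,"ty":0,"tz":-0.3,"yaw":0,"claw":0},
    {"tx":0,"ty":0,"tz":-0.2,"yaw":0,"claw":0},
    {"tx":0,"ty":0,"tz":-0.1,"yaw":0,"claw":0},
    {"tx":0,"ty":0,"tz":0,"yaw":0,"claw":0},
    {"tx":0,"ty":0,"tz":0,"yaw":0,"claw":0}
  ]
}}

```text
time_s: 3.9
position: [0.5273, 0.0753, 0.1304]
tool_rot: [[-0.993, 0.12, 0.0], [0.12, 0.993, -0.0], [-0.0, 0.0, -1.0]]
ft_force: [0.3, 0.1, -0.9]
grip_width: 0.0
gripper_force: 0.0
```

Emit:
{"name": "servo_tool", "arguments": {
  "steps": [
    {"tx":0,"ty":0,"tz":-0.1,"yaw":0,"claw":0},
    {"tx":0,"ty":0,"tz":-0.1,"yaw":0,"claw":0},
    {"tx":0,"ty":0,"tz":-0.1,"yaw":0,"claw":0},
    {"tx":0,"ty":0,"tz":-0.1,"yaw":0,"claw":0},
    {"tx":0,"ty":0,"tz":0,"yaw":0,"claw":0}
  ]
}}

```text
time_s: 4.4
position: [0.5273, 0.0753, 0.1265]
tool_rot: [[-0.993, 0.121, 0.0], [0.121, 0.993, -0.0], [-0.0, 0.0, -1.0]]
ft_force: [-0.5, 0.2, 3.4]
grip_width: 0.0002
gripper_force: 2.1
```

About 3.4 N, so the pad is yielding. I'll press further.

Emit:
{"name": "servo_tool", "arguments": {
  "steps": [
    {"tx":0,"ty":0,"tz":-0.1,"yaw":0,"claw":0},
    {"tx":0,"ty":0,"tz":-0.1,"yaw":0,"claw":0},
    {"tx":0,"ty":0,"tz":-0.1,"yaw":0,"claw":0},
    {"tx":0,"ty":0,"tz":-0.05,"yaw":0,"claw":0},
    {"tx":0,"ty":0,"tz":0,"yaw":0,"claw":0},
    {"tx":0,"ty":0,"tz":0,"yaw":0,"claw":0}
  ]
}}

```text
time_s: 5.0
position: [0.5273, 0.0753, 0.123]
tool_rot: [[-0.993, 0.12, 0.0], [0.12, 0.993, -0.0], [-0.0, 0.0, -1.0]]
ft_force: [-1.6, 0.6, 5.5]
grip_width: -0.0001
gripper_force: 2.8
```

Emit:
{"name": "servo_tool", "arguments": {
  "steps": [
    {"tx":0,"ty":0,"tz":-0.1,"yaw":0,"claw":0},
    {"tx":0,"ty":0,"tz":-0.05,"yaw":0,"claw":0},
    {"tx":0,"ty":0,"tz":0,"yaw":0,"claw":0},
    {"tx":0,"ty":0,"tz":0,"yaw":0,"claw":0}
  ]
}}

```text
time_s: 5.4
position: [0.5274, 0.0753, 0.1224]
tool_rot: [[-0.993, 0.12, 0.001], [0.12, 0.993, -0.0], [-0.001, -0.0, -1.0]]
ft_force: [-4.3, 0.7, 15.1]
grip_width: -0.0001
gripper_force: 7.2
```

The force jumped to 15 N, so the pad has bottomed out. I'll lift straight up, then move aside so the drawer can be seen.

Emit:
{"name": "servo_tool", "arguments": {
  "steps": [
    {"tx":0,"ty":0,"tz":0.3,"yaw":0,"claw":0},
    {"tx":0,"ty":0,"tz":0.5,"yaw":0,"claw":0},
    {"tx":0,"ty":0,"tz":1,"yaw":0,"claw":0},
    {"tx":0,"ty":0,"tz":2,"yaw":0,"claw":0},
    {"tx":0,"ty":0,"tz":3,"yaw":0,"claw":0},
    {"tx":0,"ty":0,"tz":3,"yaw":0,"claw":0},
    {"tx":0,"ty":0,"tz":3,"yaw":0,"claw":0},
    {"tx":-1.5,"ty":3,"tz":0,"yaw":0,"claw":0},
    {"tx":-1.5,"ty":3,"tz":0,"yaw":0,"claw":0},
    {"tx":-1.5,"ty":3,"tz":0,"yaw":0,"claw":0},
    {"tx":-1.5,"ty":3,"tz":0,"yaw":0,"claw":0},
    {"tx":-1.5,"ty":3,"tz":0,"yaw":0,"claw":0},
    {"tx":-1.5,"ty":3,"tz":0,"yaw":0,"claw":0},
    {"tx":-1.5,"ty":3,"tz":0,"yaw":0,"claw":0},
    {"tx":-1.5,"ty":3,"tz":0,"yaw":0,"claw":0},
    {"tx":-1.5,"ty":3,"tz":0,"yaw":0,"claw":0},
    {"tx":-1.5,"ty":3,"tz":0,"yaw":0,"claw":0},
    {"tx":-1.5,"ty":3,"tz":0,"yaw":0,"claw":0},
    {"tx":0,"ty":0,"tz":0,"yaw":0,"claw":0},
    {"tx":0,"ty":0,"tz":0,"yaw":0,"claw":0}
  ]
}}

```text
time_s: 7.4
position: [0.3619, 0.4055, 0.2493]
tool_rot: [[-0.993, 0.119, -0.0], [0.119, 0.993, -0.0], [0.0, -0.001, -1.0]]
ft_force: [-0.3, -0.1, 0.4]
grip_width: 0.0001
gripper_force: 0.0
```

Run:
```python
from h import *
import cv2
B=env.get_image("top")[0]
cv2.imwrite("pics/t3.png",cv2.resize(B[150:320,90:390],None,fx=2.6,fy=2.6,interpolation=cv2.INTER_CUBIC)[:,:,::-1])
```

```text
(no output)
```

View pics/t3.png

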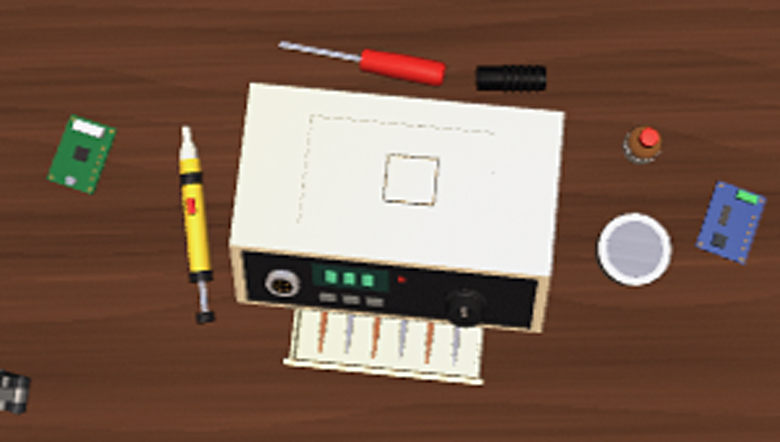

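The drawer stands out at the front (face about (383,370) in the crop) and nothing else has moved. I'll check how far out it is, then hand in.

Run:
```python
from h import *
p=ray("top",90+383/2.6,150+373/2.6,.037)[:2]
y=np.radians(-6.84);R=np.array([[np.cos(y),-np.sin(y)],[np.sin(y),np.cos(y)]])
mid=np.array([.5289,.0866])
out=-(R.T@(p-mid))[0]-125
print("face ahead of front, mm", -(R.T@(p-mid))[0]*1000-125, np.abs(env.observe()["qvel"]).max())
```

```text
face ahead of front, mm 52.214635265270914 1.180405558897476
```

```bash
python3 -c "
from rig import env
print(env.close_job())"
```

```text
the job is handed in; nothing more can be done
None
```

I pressed the catch pad fully in and the drawer sprang out about 52 mm by camera. The hand is well clear, nothing else visibly moved, and the job is handed in; the hand-in returned no verdict, and I did not measure the pad's return.

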